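# Hang the socket cup between its neighbours

## Task

Take the round steel cup with the hook and the black upright grip from the bench and hang it by its hook on the rack's rail, from the robot's side, in the open gap between the two middle bins. Lower it down between them until the hook sits on the rail before you let go, and do not shift or knock off the two bins beside it.

Things in the scene. Friction and masses are not known exactly. Their poses are not given: they have to be found in the camera images.
- cup: Round steel cup, diameter 60, 55 high, 0.3 kg, on the bench. Origin: centre of underside; z up, x to its hook (points away from robot). Back strap 26 wide, x 30-35, up to z 101. Hook: underside of top z 95, tip x 65-70 down to z 70 (mouth 30 wide, open down). Black grip on cup axis: 14 (x) x 20 (y), z 101-156, on a flat arm. Hung: origin 75 above bench, 40-60 on robot's side of rail centre line. mm.
- rack: Fixed rack: level steel rail 10 thick (x), 500 long (y), flat top at z 170, between end posts; 70 below it a like bar that the hung straps lean on. Origin on the bench below the rail's middle; y along the rail to the robot's left, x away from robot. Four bins hang on its robot side, two each side of one gap 96-116 wide. mm.
- bin_left: Bin left of the gap seen from the robot. Open steel bin, 50 (x) x 56 (y) x 50 high, loose, hung on the robot's side of the rail by a 26 wide strap hook at its back; nothing of it stands more than 7 above the rail top. Origin: centre of its underside, 75 above the bench; x to the rail, y along it to the robot's left.
- bin_right: Bin right of the gap seen from the robot. Open steel bin, 50 (x) x 56 (y) x 50 high, loose, hung on the robot's side of the rail by a 26 wide strap hook at its back; nothing of it stands more than 7 above the rail top. Origin: centre of its underside, 75 above the bench; x to the rail, y along it to the robot's left.
Not all that is in view belongs to the job. Leave any blue look-alike of the cup alone. Leave any pink look-alike of the bin_right alone.

How it is judged:
By the outcome, as a careful person would: the job done as asked, in the order asked, and still so for the second after the job is handed in, with the robot touching nothing.
It also fails if it takes over 40 s, if anything falls off the work surface, if the arm or the gripper's body presses on something with over 40 N, if the wrist force passes 120 N, or if a joint passes its speed limit or range.

## Robot

A 6-joint arm with a two-finger parallel gripper is mounted at the origin on the work surface. World frame = base frame: x ahead of the robot, y to its left, z up, the work surface at z = 0. Lengths are in m, angles in rad, forces in N, time in s.
With the tool pointing down it reaches from about 0.3 to 0.875 m from the base axis. Payload 6.4 kg.
Tool frame: the origin (TCP) lies midway between the tips of the shut fingers; the grasp point (between the pads) lies 19 mm behind it; z points along the fingers, y is the line along which they close (so a half turn about z gives the same grasp; the last joint's range is limited). The gripper opens to 88 mm and grips with 3 to 60 N. Pads are 18 mm wide; open, the fingers measure 123 mm over their backs; the gripper's body (75 mm by 187 mm) begins 45 mm behind the grasp point.
Start: joints at [1.055, 0.181, 1.607, -0, 1.354, -0.206], TCP at [0.175, 0.548, 0.239] pointing down, gripper open.
Joint ranges: [-2.99, 2.99], [-0.89, 2.07], [0.3, 2.58], [-1.14, 4.28], [0, 2.63], [-3.12, 3.12]. Speed limits (rad/s): [2.57, 2.57, 3.01, 3.14, 3.14, 3.14].

## Interface

Orientations are given as a unit quaternion [x, y, z, w].
In Python, from station import ctrl gives the robot as it stands.
- The arm moves only by the shell command python3 -m pendant 'ROWS' [FORCE]. ROWS is JSON, a list that holds one entry, the list of rows, each a list of 7 numbers: the opening, from 0 (shut) to 1 (fully open), then the shift along the tool's x, y, z scaled (see below), then the turn, a rotation vector about the tool's x, y, z scaled (see below). In form: [[[grip, tx, ty, tz, wx, wy, wz], ...]]. A call has 1 to 20 rows; each row is the pose to reach, as a shift and turn from the pose commanded when the call began, along the tool's axes at that moment, turning the shorter way round; what a row does not reach only later rows make up. The controller multiplies each number of a shift by 0.1 m and each number of a turn by 180 degrees. A row lasts 1/12 s, in which the tool goes at most 41.7 mm and 7.16 degrees, less where a joint would pass 70% of its speed; a pose out of reach is approached as far as the arm can. A call with a number of a shift or a turn outside -1 to 1 is refused whole. A call with a gripper value outside its range is refused whole. The fingers move at their own pace and stop on an object; FORCE is the grip in N (left out, the last holds). Time passes only in rows, so rows that repeat a pose let the fingers close. It gives the time, the measured TCP pose, the force, the opening and the grip force at its end, in the units of the state.
- ctrl.get_state(): the state, without advancing time (a new reading comes with each control period).
- ctrl.camera(name): name is "scene" or "top" or "wrist"; returns the picture (384x512x3 uint8, red, green, blue); there is no depth.
- ctrl.calibration(name): a dict with "fov_y" (degrees; the focal length in pixels is half the picture's height over the tangent of half this angle, whatever the lens; pixels are square), "cx", "cy" (the principal point, pixels), "world_from_camera" (4x4, takes a point from camera to world coordinates); the wrist camera has in their place "mount" (4x4, takes a point from camera to tool coordinates, whose origin is the TCP and whose axes are the flange's). Camera axes: x right, y down, z forward; pixel columns grow to the right and rows downward; lengths in m; the calibration is good to about 2 mm. A picture is of the moment at which its call begins: read the wrist's pose just before it. calibration takes no time and is no camera call.
- ctrl.job_done(): hands the job in; it is judged then, once.
Trained networks look in the newest picture that a camera, given by its name, has taken for a name from the list of things; names that differ only in an ending like _2 or _b are one class to them, and where a whole thing is asked for, a point or a joint stands for the part that bears it (a point fixed in the world has none). Each returns a list of dicts, best first, with "score" (0 to 1); they miss things now and then, are a little off and sometimes report something else, mostly with a low value. They report only what shows in the picture. A call takes as long as a camera call. They do not tell look-alikes from the thing itself.
- ctrl.masks_of(camera, target): "pixels" (384x512 bool, what is visible of it) and "bbox" ([left, top, right, bottom] in pixels, round what is visible of it).
The state is a dict: "t": time; "joint_positions": joint angles; "joint_velocities": joint speeds; "tau": joint torques, N m; "ee_pos": TCP position; "eef_rot": TCP orientation; "ft_force": force on the tool from outside, world axes, zero at the start; "wrist_torque": the same for the moment, N m; "gripper_width": opening from 0.0 (shut) to 1.0 (fully open); "grasp_force": force on a finger pad.
Only numpy, scipy, OpenCV 4.12 (cv2) and the standard library are available. Lean on these libraries where they do the work, as an engineer would, in place of code of your own. Each camera call takes 0.05 s, during which the arm holds its last target. There are 200 camera calls.

## Working session

There is one attempt and no reset: what is moved stays moved. The work goes in short steps, Python scripts to look and compute and a shell command to move; the robot and the scene stay as the last step left them, time stands still between calls to the robot, and variables do not carry over. Pictures are saved under pics/ and viewed, at most 10 in all, crops included, and the job is handed in when it is done.

```bash
ls; mkdir -p pics; python3 - <<'E'
from station import ctrl
import cv2,numpy as np
np.set_printoptions(precision=4,suppress=True)
s=ctrl.get_state();print(s)
for c in["scene","top"]:
    im=ctrl.camera(c);cv2.imwrite(f"pics/{c}0.png",im[:,:,::-1])
    print(c,ctrl.calibration(c))
    for t in["cup","rack","bin_left","bin_right"]:
        for m in ctrl.masks_of(c,t): print(c,t,round(m["score"],2),m["bbox"],m["pixels"].sum())
print(ctrl.calibration("wrist"))
E
```

```text
pics
{'t': 0.0, 'joint_positions': array([ 1.0547,  0.1815,  1.608 , -0.    ,  1.3538, -0.2063]), 'joint_velocities': array([ 0.0001, -0.0009,  0.0022, -0.0014,  0.0016, -0.0003]), 'tau': array([ -0.0007, -43.3883, -34.1843,   0.0701,   0.0388,  -0.0001]), 'ee_pos': array([0.175 , 0.5472, 0.2378]), 'eef_rot': array([ 0.1543,  0.988 , -0.0008, -0.0003]), 'ft_force': array([-0.5845, -0.1077,  0.7692]), 'wrist_torque': array([ 0.0308, -0.0025,  0.0161]), 'grasp_force': 0.0, 'gripper_width': 1.0044115677497083}
scene {'fov_y': 54.605876975619296, 'cx': 257.1032948711916, 'cy': 196.52808551184387, 'world_from_camera': array([[-0.4683,  0.7499, -0.4672,  0.8506],
       [ 0.8836,  0.3991, -0.2451,  0.1237],
       [ 0.0026, -0.5276, -0.8495,  0.6921],
       [ 0.    ,  0.    ,  0.    ,  1.    ]])}
scene cup 0.91 [242.4, 83.1, 281.1, 144.1] 1359
scene cup 0.75 [358.9, 130.9, 411.9, 192.8] 1761
scene rack 0.78 [140.5, 190.1, 470.1, 384.0] 7353
scene bin_left 0.76 [315.3, 258.4, 365.2, 309.0] 1389
scene bin_right 0.95 [53.5, 217.0, 126.6, 260.3] 1748
scene bin_right 0.69 [222.1, 218.3, 273.0,
[... 218 characters left out ...]
0.0134, -0.0925, -0.9956,  0.8884],
       [ 0.    ,  0.    ,  0.    ,  1.    ]])}
top cup 0.94 [133.5, 263.9, 185.3, 298.3] 1216
top cup 0.86 [274.9, 253.5, 312.1, 302.8] 943
top cup 0.65 [216.4, 188.1, 243.2, 236.9] 809
top bin_left 0.74 [138.9, 102.3, 174.4, 156.6] 1276
top bin_right 0.69 [221.5, 95.2, 246.1, 152.5] 1213
top bin_right 0.69 [139.2, 99.8, 176.2, 157.3] 1385
top bin_right 0.55 [340.9, 70.9, 390.7, 124.1] 1031
{'fov_y': 61.12533104259018, 'cx': 253.9532567600992, 'cy': 184.22372581034196, 'mount': array([[ 0.0004, -0.9645, -0.2639,  0.0677],
       [ 1.    ,  0.0002,  0.0009,  0.0009],
       [-0.0008, -0.2639,  0.9645, -0.1465],
       [ 0.    ,  0.    ,  0.    ,  1.    ]])}
```

View pics/scene0.png

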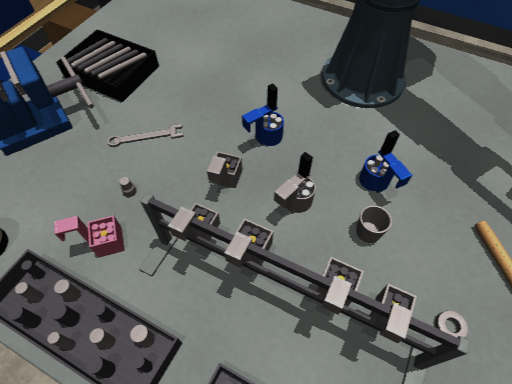

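View pics/top0.png

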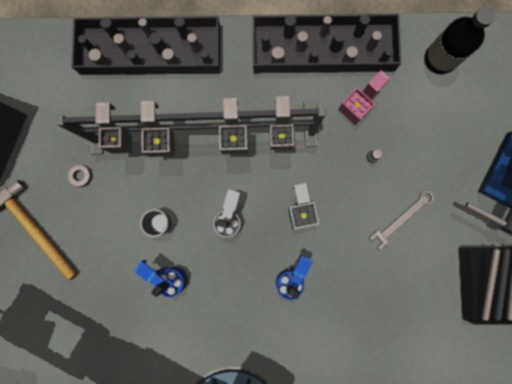

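The steel cup is at about (297,190) in the scene view and (228,220) in the top view. Its hook is at about (232,200) in top, pointing at the rail, and the gap between the middle bins spans about x 171–219 in top. I'll enlarge both views to pick points.

```bash
python3 - <<'E'
import cv2
a=cv2.imread("pics/top0.png")[90:245,50:340];cv2.imwrite("pics/c1.png",cv2.resize(a,None,fx=2.75,fy=2.75,interpolation=cv2.INTER_CUBIC))
a=cv2.imread("pics/scene0.png")[145:305,200:380];cv2.imwrite("pics/c2.png",cv2.resize(a,None,fx=3.7,fy=3.7,interpolation=cv2.INTER_CUBIC))
E
```

```text
(no output)
```

View pics/c1.png

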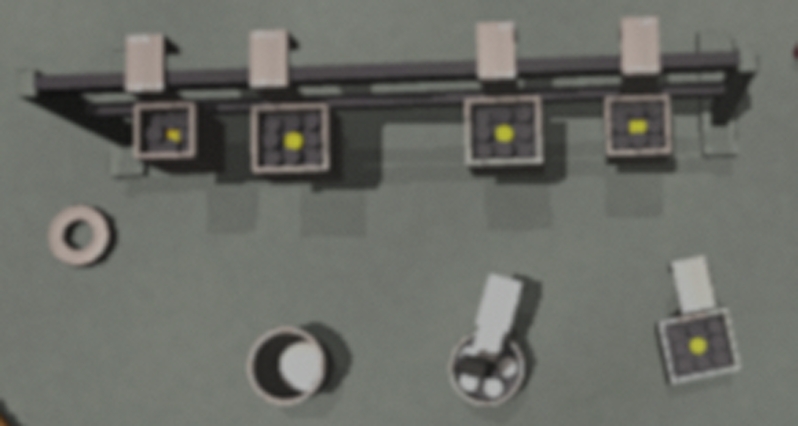

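View pics/c2.png

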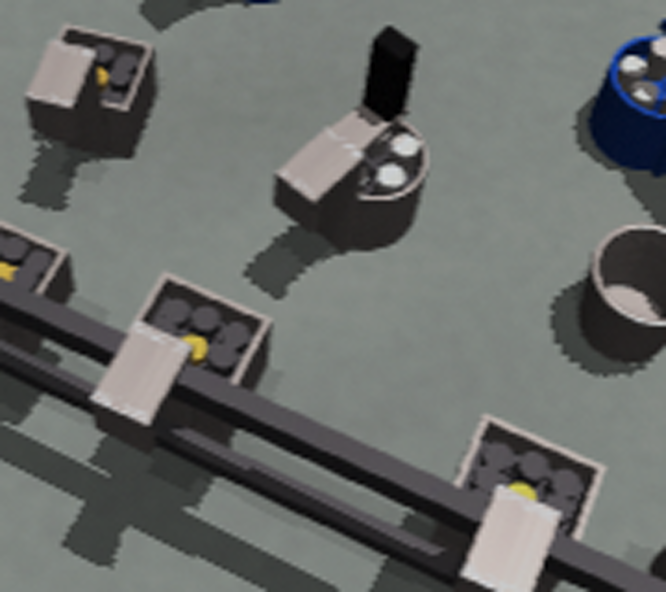

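```bash
cat > h.py <<'E'
import numpy as np,cv2
from station import ctrl
np.set_printoptions(precision=4,suppress=True)
from scipy.spatial.transform import Rotation as R
def cam(name,st=None):
    c=ctrl.calibration(name); f=192/np.tan(np.radians(c["fov_y"]/2))
    if name=="wrist":
        T=np.eye(4);T[:3,:3]=R.from_quat(st["eef_rot"]).as_matrix();T[:3,3]=st["ee_pos"];T=T@c["mount"]
    else:T=c["world_from_camera"]
    return f,c["cx"],c["cy"],T
def P(C,u,v,z):
    f,cx,cy,T=C;d=T[:3,:3]@[(u-cx)/f,(v-cy)/f,1];o=T[:3,3];return (o+d*(z-o[2])/d[2])[:3]
def proj(C,p):
    f,cx,cy,T=C;q=T[:3,:3].T@(np.asarray(p)-T[:3,3]);return q[:2]/q[2]*f+[cx,cy]
E
python3 - <<'E'
from h import *
t=cam("top");s=cam("scene")
A=lambda x,y,z:P(t,x/2.75+50,y/2.75+90,z)
B=lambda x,y,z:P(s,x/3.7+200,y/3.7+145,z)
for n,f,a in[("rim",A,(487,366,.055)),("rim s",B,(392,160,.055)),("hookfar",A,(505,277,.101)),("hooknear",A,(491,345,.101)),("hookfar s",B,(296,190,.101)),("hooknear s",B,(375,122,.101)),("griptop",A,(474,366,.156)),("grip s",B,(396,42,.156)),
("railL",A,(38,80,.17)),("railR",A,(738,58,.17)),("rail far370",A,(380,67,.17)),("rail near",A,(380,77,.17)),
("Lbin",A,(329,104,.125)),("Lbin",A,(329,171,.125)),("Rbin",A,(466,97,.125)),("Rbin",A,(465,165,.125)),
("LhookR",A,(289,57,.175)),("RhookL",A,(477,50,.175)),
("s Lbin",B,(487,416,.125)),("s Rbin",B,(270,322,.125)),("s rail",B,(325,418,.17)),("s rail",B,(325,433,.17))]:
    print(n,f(*a))
E
```

```text
rim [0.4381 0.0065 0.055 ]
rim s [0.4356 0.0187 0.055 ]
hookfar [ 0.5047 -0.0112  0.101 ]
hooknear [ 0.4533 -0.0008  0.101 ]
hookfar s [ 0.505  -0.0092  0.101 ]
hooknear s [0.4481 0.0088 0.101 ]
griptop [0.4369 0.0061 0.156 ]
grip s [0.437  0.0089 0.156 ]
railL [0.6398 0.3148 0.17  ]
railR [ 0.6518 -0.1802  0.17  ]
rail far370 [0.6473 0.0721 0.17  ]
rail near [0.6401 0.072  0.17  ]
Lbin [0.6331 0.119  0.125 ]
Lbin [0.5822 0.1181 0.125 ]
Rbin [0.6377 0.0164 0.125 ]
Rbin [0.5861 0.0168 0.125 ]
LhookR [0.6535 0.1353 0.175 ]
RhookL [0.6575 0.0031 0.175 ]
s Lbin [0.5849 0.122  0.125 ]
s Rbin [0.5886 0.0169 0.125 ]
s rail [0.6376 0.0645 0.17  ]
s rail [0.6434 0.0672 0.17  ]
```

```bash
for i in 1; do python3 -m pendant '[[[1,-0.25,-0.25,0,0,0,0],[1,-0.5,-0.5,0,0,0,0],[1,-0.75,-0.75,0,0,0,0],[1,-1,-1,0,0,0,0]]]' 20
python3 -m pendant '[[[1,-0.25,-0.25,0,0,0,0],[1,-0.5,-0.5,0,0,0,0],[1,-0.75,-0.75,0,0,0,0],[1,-1,-1,0,0,0,0]]]'
python3 -m pendant '[[[1,-0.25,-0.25,0,0,0,0],[1,-0.5,-0.5,0,0,0,0],[1,-0.75,-0.75,0,0,0,0],[1,-1,-1,0,0,0,0]]]'
python3 -m pendant '[[[1,-0.25,-0.25,0,0,0,-0.007],[1,-0.5,-0.5,0,0,0,-0.014],[1,-0.75,-0.75,0,0,0,-0.02],[1,-1,-1,0,0,0,-0.03]]]'; done
```

```text
t: 0.83
ee_pos: [0.2402, 0.4207, 0.2386]
eef_rot: [0.154, 0.988, -0.0, 0.0]
ft_force: [0.7, -0.3, 0.3]
gripper_width: 1.003
grasp_force: 0.0
t: 1.17
ee_pos: [0.3052, 0.2948, 0.239]
eef_rot: [0.154, 0.988, 0.0, 0.0]
ft_force: [-0.2, 0.2, 0.2]
gripper_width: 0.998
grasp_force: 0.0
t: 1.5
ee_pos: [0.3701, 0.1689, 0.2391]
eef_rot: [0.154, 0.988, 0.0, 0.001]
ft_force: [0.6, 0.5, -0.1]
gripper_width: 0.998
grasp_force: 0.0
t: 1.83
ee_pos: [0.4349, 0.043, 0.239]
eef_rot: [0.107, 0.994, 0.0, 0.0]
ft_force: [0.4, 0.2, -0.5]
gripper_width: 0.997
grasp_force: 0.0
```

Now check the grip from close by with the wrist camera.

```bash
python3 - <<'E'
from h import *
s=ctrl.get_state();im=ctrl.camera("wrist");cv2.imwrite("pics/w1.png",im[:,:,::-1]);C=cam("wrist",s)
print(s["ee_pos"],s["eef_rot"])
for m in ctrl.masks_of("wrist","cup"):print(m["score"],m["bbox"])
# predicted points of the cup
yaw=np.radians(-12.5);M=np.array([[np.cos(yaw),-np.sin(yaw)],[np.sin(yaw),np.cos(yaw)]])
for n,p in dict(griptop=(0,0,.156),g1=(-.007,.01,.156),g2=(-.007,-.01,.156),hook1=(.07,.013,.101),hook2=(.07,-.013,.101)).items():
    print(n,proj(C,[*(M@p[:2]+[.437,.007]),p[2]]))
E
```

```text
[0.4349 0.043  0.239 ] [0.1073 0.9942 0.     0.0005]
0.87 [1.5, 37.1, 103.3, 151.3]
0.74 [193.5, 136.7, 252.2, 255.3]
0.7 [279.2, 3.6, 415.7, 56.7]
griptop [205.7739 202.9783]
g1 [218.988  194.0201]
g2 [191.8809 193.9343]
hook1 [229.959 253.644]
hook2 [202.9788 253.5672]
```

View pics/w1.png

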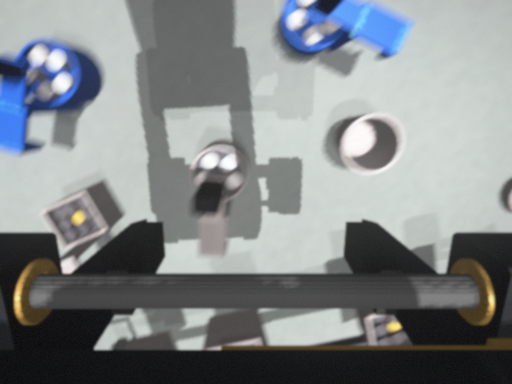

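```bash
python3 - <<'E'
import cv2
a=cv2.imread("pics/w1.png")[130:265,170:270];a=cv2.convertScaleAbs(a,alpha=1.6,beta=20);cv2.imwrite("pics/w1c.png",cv2.resize(a,None,fx=4.4,fy=4.4,interpolation=cv2.INTER_CUBIC))
E
```

```text
(no output)
```

View pics/w1c.png

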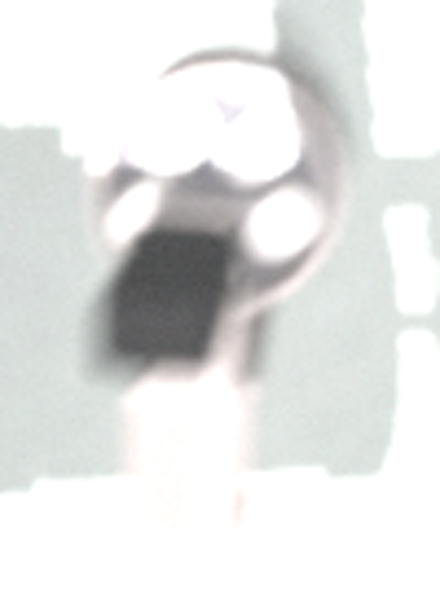

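The grip's top face is at about (206,203) and the hook end at about (212,253). Both match the prediction to within about 2 mm, so I'll descend.

```bash
python3 -m pendant '[[[1,-0.05,-0.17,0.15,0,0,0.003],[1,-0.1,-0.35,0.3,0,0,0.006],[1,-0.1,-0.35,0.3,0,0,0.006]]]'
python3 -m pendant '[[[1,0,0,0.3,0,0,0],[1,0,0,0.6,0,0,0],[1,0,0,0.85,0,0,0],[1,0,0,0.98,0,0,0],[1,0,0,0.98,0,0,0]]]'
python3 -m pendant '[[[0,0,0,0,0,0,0],[0,0,0,0,0,0,0],[0,0,0,0,0,0,0],[0,0,0,0,0,0,0],[0,0,0,0,0,0,0],[0,0,0,0,0,0,0],[0,0,0,0,0,0,0],[0,0,0,0,0,0,0]]]' 40
```

```text
t: 2.18
ee_pos: [0.435, 0.0073, 0.2063]
eef_rot: [0.118, 0.993, -0.0, -0.002]
ft_force: [-0.8, -0.4, -0.5]
gripper_width: 1.004
grasp_force: 0.0
t: 2.6
ee_pos: [0.4341, 0.0101, 0.1083]
eef_rot: [0.117, 0.993, 0.001, -0.003]
ft_force: [-0.0, -0.7, 0.5]
gripper_width: 1.001
grasp_force: 0.0
t: 3.27
ee_pos: [0.4366, 0.0084, 0.1109]
eef_rot: [0.117, 0.993, -0.0, 0.0]
ft_force: [0.5, 0.5, -0.1]
gripper_width: 0.421
grasp_force: 0.0
```

```bash
python3 -m pendant '[[[0,0,0,0,0,0,0],[0,0,0,0,0,0,0],[0,0,0,0,0,0,0],[0,0,0,0,0,0,0],[0,0,0,0,0,0,0],[0,0,0,0,0,0,0]]]' 40
python3 -m pendant '[[[0,0,0,-0.15,0,0,0],[0,0,0,-0.4,0,0,0],[0,0,0,-0.7,0,0,0],[0,0,0,-1,0,0,0],[0,0,0,-1,0,0,0],[0,0,0,-1,0,0,0]]]'
python3 - <<'E'
from h import *
s=ctrl.get_state();C=cam("wrist",s);cv2.imwrite("pics/w2.png",ctrl.camera("wrist")[:,:,::-1])
print(s["ee_pos"],s["eef_rot"],s["gripper_width"],s["ft_force"])
E
```

```text
t: 3.77
ee_pos: [0.4365, 0.0084, 0.1106]
eef_rot: [0.117, 0.993, -0.0, -0.0]
ft_force: [-0.2, -0.6, -0.3]
gripper_width: 0.222
grasp_force: 39.6
t: 4.27
ee_pos: [0.4375, 0.0082, 0.2119]
eef_rot: [0.117, 0.993, -0.0, 0.002]
ft_force: [0.6, -0.7, -3.4]
gripper_width: 0.224
grasp_force: 39.6
[0.4375 0.0082 0.2119] [ 0.1169  0.9931 -0.0002  0.0017] 0.22407078166546016 [ 0.6021 -0.7239 -3.3871]
```

View pics/w2.png

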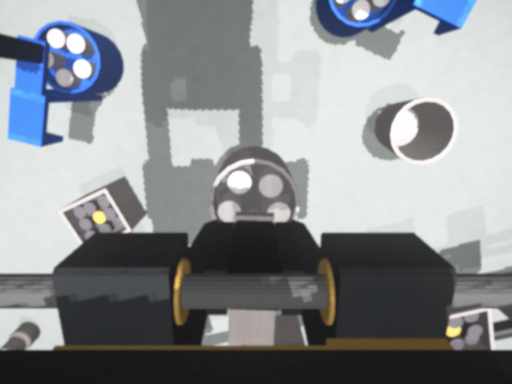

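The cup is held square in the fingers, with its rim at about (255,190) and the hook strap at (253,330). I'll lift it, turn it and carry it above the gap.

```bash
python3 -m pendant '[[[0,-0.1,0.1,-0.2,0,0,-0.01],[0,-0.3,0.3,-0.4,0,0,-0.03],[0,-0.55,0.55,-0.6,0,0,-0.055],[0,-0.8,0.8,-0.6,0,0,-0.082],[0,-0.98,0.95,-0.6,0,0,-0.082],[0,-0.98,0.95,-0.6,0,0,-0.082],[0,-0.98,0.95,-0.6,0,0,-0.082]]]'
python3 - <<'E'
from h import *
s=ctrl.get_state();p=s["ee_pos"]
q=R.from_quat(s["eef_rot"]);print(p,q.as_matrix())
for c in["top","scene"]:
  cv2.imwrite(f"pics/{c}1.png",ctrl.camera(c)[:,:,::-1])
  for m in ctrl.masks_of(c,"cup"):print(c,m["score"],m["bbox"])
print("to go (tool):",q.inv().apply(np.array([.5935,.068,p[2]])-p))
a=cv2.imread("pics/top1.png")[80:200,120:270];b=cv2.imread("pics/scene1.png")[130:310,200:400]
a=cv2.resize(a,(390,312),interpolation=3);b=cv2.resize(b,(390,351),interpolation=3)
a=cv2.copyMakeBorder(a,0,39,0,10,0);cv2.imwrite("pics/both1.png",np.hstack([a,b]))
E
```

```text
t: 4.9
ee_pos: [0.5531, 0.0786, 0.2674]
eef_rot: [-0.012, 1.0, 0.0, -0.003]
ft_force: [-0.7, 0.8, -2.1]
gripper_width: 0.224
grasp_force: 39.7
[0.5531 0.0786 0.2674] [[-0.9997 -0.0243 -0.0057]
 [-0.0243  0.9997  0.0003]
 [ 0.0057  0.0004 -1.    ]]
top 0.61 [167.6, 111.7, 201.6, 178.0]
top 0.58 [142.7, 266.9, 188.4, 297.6]
scene 0.83 [363.3, 133.9, 396.9, 190.9]
scene 0.74 [240.9, 84.8, 281.4, 143.1]
scene 0.65 [297.4, 163.7, 342.8, 241.1]
to go (tool): [-0.0401 -0.0116 -0.0002]
```

View pics/both1.png

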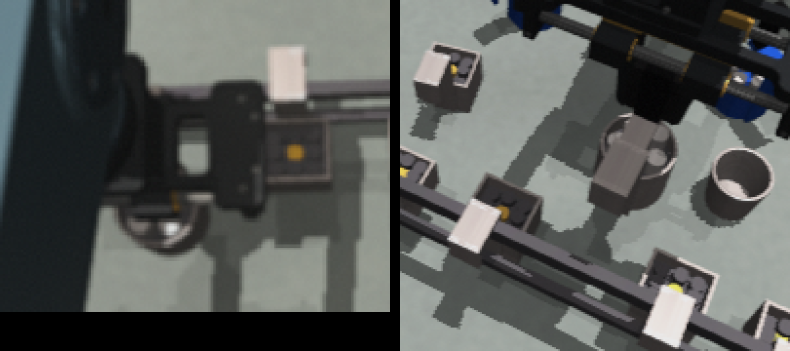

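```bash
python3 -m pendant '[[[0,-0.15,-0.04,0,0,0,0],[0,-0.3,-0.08,0.05,0,0,0],[0,-0.4,-0.11,0.1,0,0,0],[0,-0.4,-0.11,0.15,0,0,0],[0,-0.4,-0.11,0.15,0,0,0],[0,-0.4,-0.11,0.15,0,0,0]]]'
python3 - <<'E'
from h import *
s=ctrl.get_state();p=s["ee_pos"];q=R.from_quat(s["eef_rot"]);print(p,s["eef_rot"],s["ft_force"])
im=ctrl.camera("scene")[:,:,::-1].copy();C=cam("scene");k=4
x0,y0,w,h=240,170,170,130
b=cv2.resize(im[y0:y0+h,x0:x0+w],None,fx=k,fy=k,interpolation=3)
o=p-[0,0,.111];M=q.as_matrix();ex=-M[:,0];ey=M[:,1];ez=np.array([0,0,1])
def line(pts,col,c=True):cv2.polylines(b,[np.int32([(proj(C,x)-[x0,y0]+.5)*k for x in pts])],c,col,1)
line([o+ex*a+ey*c+ez*.101 for a,c in[(.03,.013),(.07,.013),(.07,-.013),(.03,-.013)]],(0,0,255))
line([o+ex*.07+ey*c+ez*z for c,z in[(.013,.101),(.013,.07),(-.013,.07),(-.013,.101)]],(0,0,255))
r=np.array([.642,.068,.17]);d=np.array([-.0242,.9997,0]);n=np.array([.9997,.0242,0])
for t in(-.005,.005):line([r+n*t-d*.12,r+n*t+d*.12],(0,255,0),False)
for y in(.017,.120):line([[.585,y,.125],[.635,y,.125]],(255,255,0),False)
cv2.imwrite("pics/s2.png",b)
E
```

```text
t: 5.6
ee_pos: [0.593, 0.0679, 0.2552]
eef_rot: [-0.011, 1.0, 0.0, -0.001]
ft_force: [-0.4, -0.8, -3.1]
gripper_width: 0.225
grasp_force: 39.7
[0.593  0.0679 0.2552] [-0.0114  0.9999  0.0001 -0.0009] [-0.4453 -0.7893 -3.144 ]
```

View pics/s2.png

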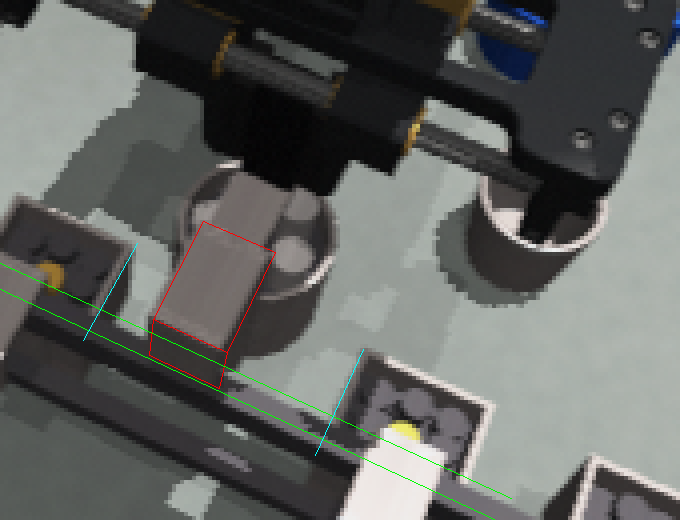

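The red overlay fits the held hook well, so the cup's pose in the hand is right. The rail overlay may be a few mm off, so I'll check it on the intensity profiles.

```bash
python3 - <<'E'
from h import *
r=np.array([.642,.068,.17]);d=np.array([-.0242,.9997,0]);n=np.array([.9997,.0242,0])
for c in["scene","top"]:
    im=cv2.imread(f"pics/{c}0.png",0).astype(np.float32);C=cam(c)
    pr=[]
    for t in np.arange(-.020,.0301,.002):
        q=[proj(C,r+n*t+d*u) for u in np.linspace(-.035,.035,30)]
        m=np.float32(q)[None];pr.append(cv2.remap(im,m[...,0],m[...,1],1).mean())
    print(c,[(round(t*1000),round(float(v))) for t,v in zip(np.arange(-.020,.0301,.002),pr)])
E
```

```text
scene [(-20, 128), (-18, 128), (-16, 127), (-14, 126), (-12, 125), (-10, 125), (-8, 125), (-6, 125), (-4, 125), (-2, 104), (0, 82), (2, 82), (4, 82), (6, 81), (8, 50), (10, 19), (12, 17), (14, 38), (16, 116), (18, 115), (20, 114), (22, 113), (24, 97), (26, 83), (28, 61), (30, 38)]
top [(-20, 60), (-18, 65), (-16, 54), (-14, 53), (-12, 72), (-10, 92), (-8, 90), (-6, 66), (-4, 40), (-2, 42), (0, 61), (2, 72), (4, 74), (6, 77), (8, 88), (10, 106), (12, 117), (14, 119), (16, 119), (18, 119), (20, 119), (22, 119), (24, 120), (26, 120), (28, 120), (30, 120)]
```

The rail centre is about 3.5 mm farther out, at x≈0.6455. I'll shift by 4 mm and lower.

```bash
python3 -m pendant '[[[0,-0.04,0,0.05,0,0,0],[0,-0.04,0,0.15,0,0,0],[0,-0.04,0,0.25,0,0,0],[0,-0.04,0,0.35,0,0,0],[0,-0.04,0,0.45,0,0,0],[0,-0.04,0,0.53,0,0,0],[0,-0.04,0,0.6,0,0,0],[0,-0.04,0,0.6,0,0,0],[0,-0.04,0,0.6,0,0,0]]]'
python3 -m pendant '[[[0,0,0,0.02,0,0,0],[0,0,0,0.04,0,0,0],[0,0,0,0.06,0,0,0],[0,0,0,0.07,0,0,0],[0,0,0,0.07,0,0,0],[0,0,0,0.07,0,0,0]]]'
```

```text
t: 6.4
ee_pos: [0.598, 0.0681, 0.1951]
eef_rot: [-0.012, 1.0, 0.0, -0.001]
ft_force: [0.7, 0.0, -1.6]
gripper_width: 0.222
grasp_force: 39.7
t: 6.9
ee_pos: [0.5982, 0.0681, 0.1887]
eef_rot: [-0.012, 1.0, -0.0, -0.0]
ft_force: [0.7, -0.3, -2.2]
gripper_width: 0.223
grasp_force: 39.7
```

```bash
python3 -m pendant '[[[0,-0.03,0,0,0,0,0],[0,-0.05,0,0,0,0,0],[0,-0.05,0,0,0,0,0],[0,-0.05,0,0,0,0,0]]]'
python3 -m pendant '[[[0,0,0,0.01,0,0,0],[0,0,0,0.02,0,0,0],[0,0,0,0.03,0,0,0],[0,0,0,0.03,0,0,0],[0,0,0,0.03,0,0,0]]]'
python3 -m pendant '[[[0,0,0,0.01,0,0,0],[0,0,0,0.015,0,0,0],[0,0,0,0.015,0,0,0]]]'
```

```text
t: 7.23
ee_pos: [0.6034, 0.0682, 0.1888]
eef_rot: [-0.012, 1.0, -0.0, 0.0]
ft_force: [-0.4, -0.4, -2.3]
gripper_width: 0.221
grasp_force: 39.7
t: 7.65
ee_pos: [0.6032, 0.0682, 0.1857]
eef_rot: [-0.012, 1.0, 0.0, -0.0]
ft_force: [0.2, -0.2, -2.6]
gripper_width: 0.224
grasp_force: 39.7
t: 7.9
ee_pos: [0.6032, 0.0682, 0.1855]
eef_rot: [-0.012, 1.0, -0.0, 0.0]
ft_force: [-4.7, -0.1, 6.5]
gripper_width: 0.224
grasp_force: 39.7
```

The cup is seated: wrist Fz went from −2.6 N to +6.5 N at the expected height. Releasing and retreating straight up.

```bash
python3 -m pendant '[[[0.5,0,0,0,0,0,0],[0.5,0,0,0,0,0,0],[0.5,0,0,0,0,0,0],[0.5,0,0,0,0,0,0],[0.5,0,0,0,0,0,0],[0.5,0,0,0,0,0,0]]]'
python3 -m pendant '[[[0.5,0,0,-0.1,0,0,0],[0.5,0,0,-0.3,0,0,0],[0.5,0,0,-0.6,0,0,0],[0.5,0,0,-0.95,0,0,0],[0.5,0,0,-0.95,0,0,0]]]'
python3 -m pendant '[[[0.5,0.3,0,-0.2,0,0,0],[0.5,0.65,0,-0.2,0,0,0],[0.5,1,0,-0.2,0,0,0],[0.5,1,0,-0.2,0,0,0]]]'
python3 -m pendant '[[[0.5,0.3,0,0,0,0,0],[0.5,0.65,0,0,0,0,0],[0.5,1,0,0,0,0,0],[0.5,1,0,0,0,0,0]]]'
python3 - <<'E'
from h import *
s=ctrl.get_state();print(s["ee_pos"])
a=ctrl.camera("scene")[145:305,200:380,::-1];b=ctrl.camera("top")[80:200,110:270,::-1]
a=cv2.resize(a,(396,352),interpolation=3);b=cv2.resize(b,(400,300),interpolation=3);b=cv2.copyMakeBorder(b,0,52,0,0,0)
cv2.imwrite("pics/fin.png",np.hstack([a,b]))
for c in["scene","top"]:
  for t in["cup","bin_left"]:
    for m in ctrl.masks_of(c,t):print(c,t,round(m["score"],2),m["bbox"])
E
```

```text
t: 8.4
ee_pos: [0.6032, 0.0681, 0.1841]
eef_rot: [-0.012, 1.0, 0.0, -0.0]
ft_force: [0.0, 0.6, -0.4]
gripper_width: 0.502
grasp_force: 0.0
t: 8.82
ee_pos: [0.6066, 0.068, 0.2881]
eef_rot: [-0.012, 1.0, -0.001, 0.006]
ft_force: [0.5, -0.1, 1.7]
gripper_width: 0.499
grasp_force: 0.0
t: 9.15
ee_pos: [0.4981, 0.0666, 0.299]
eef_rot: [-0.012, 1.0, 0.0, -0.002]
ft_force: [0.9, 0.3, 0.3]
gripper_width: 0.501
grasp_force: 0.0
t: 9.48
ee_pos: [0.399, 0.0641, 0.2993]
eef_rot: [-0.012, 1.0, -0.0, -0.001]
ft_force: [0.5, -0.7, 0.1]
gripper_width: 0.497
grasp_force: 0.0
[0.399  0.0641 0.2993]
scene cup 0.78 [358.1, 134.6, 409.0, 191.0]
scene cup 0.68 [273.6, 219.6, 314.5, 288.1]
scene cup 0.59 [242.7, 82.8, 283.3, 145.2]
scene bin_left 0.57 [314.1, 259.2, 364.6, 311.5]
top cup 0.71 [141.5, 100.5, 173.9, 154.5]
top cup 0.61 [178.9, 100.0, 210.1, 160.1]
top cup 0.49 [168.3, 275.9, 186.7, 296.9]
top bin_left 0.7 [141.1, 101.0, 175.2, 156.9]
top bin_left 0.5 [219.7, 96.2, 247.5, 152.1]
top bin_left 0.43 [182.2, 99.5, 213.5, 158.3]
```

View pics/fin.png

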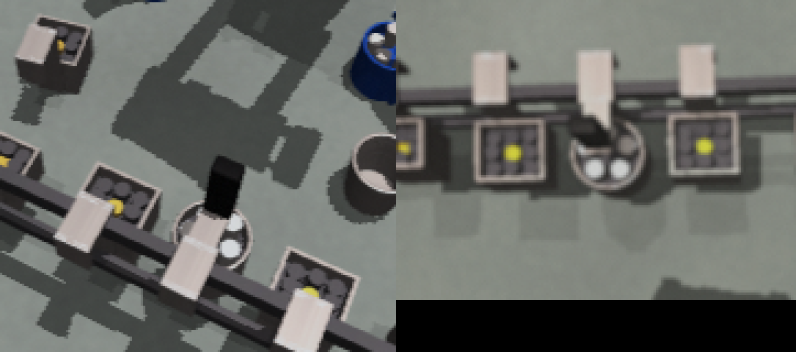

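The cup hangs upright over the rail, centred in the gap, at about (210,240) in the left panel and (608,150) in the right. Neither neighbouring bin has moved and the robot is clear, so I'm handing in.

```bash
python3 -c "
from station import ctrl
print(ctrl.job_done())"
```

```text
the job is handed in; nothing more can be done
None
```

The steel cup hangs by its hook on the rail, centred in the gap between the two middle bins; both bins look unmoved in the final pictures, and I handed the job in with the robot clear, at about 10 s of the 40 s allowed.

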